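# Discard a used scalpel in the sharps bin without picking it up

## Task

The used scalpel on the ledge of the sharps bin must go into the bin, but a used blade is never picked up or pinched: gently push it with your fingertips off the ledge into the tipping tray behind it, then push the lever bar at the bin's side over to the rear so that the tray tips and the scalpel drops inside. Let the tray swing back level, then flip the open lid over from behind so that it lies fully shut, and leave everything else on the bench where it is.

Things in the scene. Friction and masses are not known exactly. Their poses are not given: they have to be found in the camera images.
- sharps_bin: White sharps bin with grey top, bolted to the bench (cannot move): body 150 (x) x 205 (y) x 130 high, open inside. Origin: centre of its underside, at bench height. x points from its front (ledge side) to its rear (lid hinge), y to the left seen from the front, z up. From front to rear its top has: ledge, tipping tray, rear block (x +40 to +87, top z 160) with the lid's hinge.
- ledge (a point): On the ledge's flat top, bin frame [-60, 0, 142] mm; axes as the bin's. The ledge runs from bin x -88 (open front edge, no rim) to x -37 where the tray begins, between side cheeks with inner faces at y -98 and +98 (top z 150 beside the ledge, 160 beside the tray).
- scalpel: Used scalpel with a guarded blade, 159 long (its y axis), 12 wide (x), 9 thick (z), 25 g; origin at the centre of its underside. It starts flat on the ledge, lengthways along the bin's y axis (within 0.1 rad), its origin within 5 mm of x -60 in the bin's frame.
- tray (a joint): Tipping tray, rad: 0 = level (rest), 1.75 = tipped fully to the rear. A scoop from bin x -36 to +33, 186 long in y, front rim z 140, bottom z 112; axle along y at x 0, z 146. Past about 1.4 rad its load slides into the bin. Released, it swings back to 0 by itself within about 2 s.
- lever_bar (a point): Middle of the lever's round grip bar (13 thick, along the bin's y from y -112 to -146), right of the bin, joined to the tray. It moves on a 55 mm circle round the tray's axle: at rest at bin x -27, z 194 (above and a bit in front of the axle), fully tipped at about x +52, z 164. Push it to the rear (+x); takes under 3 N.
- lid (a joint): Flat lid, rad: 0 = shut (level on the cheeks, over the tray), 1.57 = upright, starts open at 1.75 to 1.95, leaning back past upright; stop at 2.05. Its stiff hinge (0.03 N m) holds it near upright; pushed forward below about 1.0 it falls shut by itself.
- lid_hinge (a point): Middle of the lid's hinge line (along the bin's y), bin frame [78, 0, 163] mm. The lid is a plate 5 thick and 211 wide (y); it reaches 118 from the hinge, with a thumb tab 46 wide reaching to 133.
- lid_tab (a point): Tip of the thumb tab in the middle of the lid's free edge, 133 mm from the hinge line.
- forceps: Bystander: steel forceps lying on the bench, 132 x 13 x 9; origin at its underside.
- petri_bench: Bystander: clear petri dish, 93 across, 15 high; origin at its underside.
- pen_3: Bystander: white and red pen, 145 long, 9 high; origin at its underside.
- oil_bottle: Bystander: small capped bottle, 26 across, 50 high; origin at its underside.
- vial_0: Bystander: capped sample vial, 24 across, 50 high; origin at its underside.
- tally_counter: Bystander: hand tally counter, 29 x 42 x 45; origin at its underside.
- cover_slips: Bystander: small box of cover slips, 31 x 31 x 14; origin at its underside.

How it is judged:
By the outcome, as a careful person would: the job done as asked, in the order asked, and still so for the second after the job is handed in, with the robot touching nothing.
It also fails if it takes over 58 s, if anything falls off the work surface, if the arm or the gripper's body presses on something with over 40 N, if the wrist force passes 120 N, or if a joint passes its speed limit or range.

## Robot

A 6-joint arm with a two-finger parallel gripper is mounted at the origin on a cart in front of the work surface, level with it; the furniture and walls round the work are solid. World frame = base frame: x ahead of the robot, y to its left, z up, the work surface at z = 0. Lengths are in m, angles in rad, forces in N, time in s.
With the tool pointing down it reaches from about 0.325 to 0.775 m from the base axis. Payload 5.5 kg.
Tool frame: the origin (TCP) lies at the centre of the arm's flange, where the gripper is bolted on; the fingertips stand 182 mm ahead of it and the grasp point (between the pads) lies 163 mm ahead of it (bot.tip_reach is the distance from the TCP to the fingertips, in m); z points along the fingers, x is the direction in which the jaws open and shut, and the axes are right-handed (so a half turn about z gives the same grasp; the last joint's range is limited). The gripper opens to 88 mm and grips with 3 to 60 N. Pads are 20 mm wide; open, the fingers measure 115 mm over their backs; the gripper's body (75 mm by 178 mm) begins 61 mm behind the grasp point.
Start: joints at [1.046, 0.091, 1.231, -0, 1.82, -0.057], TCP at [0.271, 0.536, 0.405] pointing down, gripper open.
Joint ranges: [-2.87, 2.87], [-0.86, 2.18], [0.17, 2.46], [-1.51, 4.65], [0.06, 2.69], [-2.65, 2.65]. Speed limits (rad/s): [2.57, 2.57, 3.01, 3.14, 3.14, 3.14].

## Interface

Orientations are given as a unit quaternion [w, x, y, z].
In Python, from bench import bot gives the robot as it stands. The module is installed in compiled form; this text tells all that it offers.
- The arm moves only by the shell command python3 -m inch 'ROWS' [OPENING]. ROWS is JSON, a list that holds one entry, the list of rows, each a list of 4 numbers: the shift along the tool's x, y, z in cm, then the turn about the tool's z in rad. In form: [[[x, y, z, roll], ...]]. A call has 1 to 8 rows; each row is the pose to reach, as a shift and turn from the pose measured when the call began, along the tool's axes at that moment; what a row does not reach only later rows make up. A row lasts 1/8 s, in which the tool goes at most 62.5 mm and 10.7 degrees, less where a joint would pass 70% of its speed; a pose out of reach is approached as far as the arm can. A call with a gripper value outside its range is refused whole. OPENING is the gripper command: -1 is shut, 1 is fully open, values between are in proportion, set as the call begins (- or left out, the last holds). The fingers move at their own pace and stop on an object; the grip force is fixed at half the most. Time passes only in rows, so rows that repeat a pose let the fingers close. It gives the time, the measured TCP pose, the force and the opening at its end, in the units of the state.
- bot.read_state(): the state, without advancing time (a new reading comes with each control period).
- bot.read_camera(name): name is "scene" or "top" or "wrist"; returns the picture (400x640x3 uint8, red, green, blue); there is no depth.
- bot.camera_info(name): a dict with "mtx" (3x3 intrinsics, pixels), "position" and "attitude" of the camera in the world. Camera axes: x right, y down, z forward; pixel columns grow to the right and rows downward; lengths in m; the calibration is good to about 2 mm. A picture is of the moment at which its call begins: read the wrist's pose just before it. camera_info takes no time and is no camera call; for the wrist camera it gives the pose at the moment of the call.
- bot.close_job(): hands the job in, once; it reports no verdict.
Trained networks look in the newest picture that a camera, given by its name, has taken for a name from the list of things; names that differ only in an ending like _2 or _b are one class to them, and where a whole thing is asked for, a point or a joint stands for the part that bears it (a point fixed in the world has none). Each returns a list of dicts, best first, with "p" (0 to 1); they miss things now and then, are a little off and sometimes report something else, mostly with a low value. They report only what shows in the picture. A call takes as long as a camera call.
- bot.look_for(camera, thing): "box" ([left, top, right, bottom] in pixels, round what is visible of it).
- bot.silhouettes(camera, thing): "pixels" (400x640 bool, what is visible of it) and "box" ([left, top, right, bottom] in pixels, round what is visible of it).
- bot.place_of(camera, thing): "point" ([column, row] in pixels: a listed point, or the origin of a listed thing).
The state is a dict: "t": time; "joint_positions": joint angles; "joint_velocities": joint speeds; "joint_torque": joint torques, N m; "position": TCP position; "orientation": TCP orientation; "ft_force": force on the tool from outside, world axes, zero at the start; "wrist_torque": the same for the moment, N m; "opening": opening from 0.0 (shut) to 1.0 (fully open).
Only numpy, scipy, OpenCV 4.12 (cv2) and the standard library are available. Lean on these libraries where they do the work, as an engineer would, in place of code of your own. Each camera call takes 0.05 s, during which the arm holds its last target.

## Working session

There is one attempt and no reset: what is moved stays moved. The work goes in short steps, Python scripts to look and compute and a shell command to move; the robot and the scene stay as the last step left them, time stands still between calls to the robot, and variables do not carry over. Pictures are saved under pics/ and viewed, and the job is handed in when it is done.

```bash
mkdir -p pics
cat > h.py <<'E'
from bench import bot
import cv2,numpy as np
from scipy.spatial.transform import Rotation as R
def snap(c,n):
    im=bot.read_camera(c); cv2.imwrite('pics/'+n+'.png',im[:,:,::-1]); return im
def rot(q): return R.from_quat([q[1],q[2],q[3],q[0]]).as_matrix()
def ray(c,px,info=None):
    i=info or bot.camera_info(c); K=np.array(i['mtx']); A=np.array(i['attitude'],float)
    A=rot(A) if A.shape==(4,) else A
    d=A@np.linalg.solve(K,[px[0],px[1],1.]); return np.array(i['position']),d/d[2]
def atz(c,px,z,info=None):
    o,d=ray(c,px,info); return o+d*(z-o[2])
def proj(c,P,info=None):
    i=info or bot.camera_info(c); A=np.array(i['attitude'],float)
    A=rot(A) if A.shape==(4,) else A
    p=np.array(i['mtx'])@(A.T@(np.array(P)-np.array(i['position']))); return p[:2]/p[2]
E
python3 - <<'E'
from h import *
for c in('scene','top','wrist'):
    snap(c,c+'0'); print(c,bot.camera_info(c))
for c in('scene','top'):
    for t in('sharps_bin','ledge','scalpel','lever_bar','lid_hinge','lid_tab'):
        r=bot.place_of(c,t); print(c,t,[(np.round(x['point'],1).tolist(),round(x['p'],2)) for x in r[:2]])
print(bot.read_state())
E
```

```text
scene {'mtx': array([[469.17491932,   0.        , 318.898241  ],
       [  0.        , 469.17491932, 205.32362956],
       [  0.        ,   0.        ,   1.        ]]), 'position': array([-0.29756524, -0.47872717,  1.04561989]), 'attitude': array([-0.34885391,  0.78012784, -0.47886566,  0.20097059])}
top {'mtx': array([[368.22410984,   0.        , 314.60009112],
       [  0.        , 368.22410984, 204.75047148],
       [  0.        ,   0.        ,   1.        ]]), 'position': array([0.36157599, 0.01884182, 1.35692381]), 'attitude': array([ 0.05745275, -0.70430612,  0.70440133, -0.06686428])}
wrist {'mtx': array([[311.98789071,   0.        , 313.91805913],
       [  0.        , 311.98789071, 198.23579249],
       [  0.        ,   0.        ,   1.        ]]), 'position': array([0.20051969, 0.56917707, 0.38357545]), 'attitude': array([0.12092087, 0.84290023, 0.51918896, 0.07307643])}
scene sharps_bin [([372.3, 276.8], 0.7)]
scene ledge [([357.7, 253.5], 0.66)]
scene scalpel [([356.3, 252.2], 0.69)]
scene lever_bar [([405.6, 262.4], 0.96)]
scene lid_hinge [([395.3, 222.5], 0.96)]
scene l
[... 328 characters left out ...]
sitions': array([ 1.04627691e+00,  9.10385008e-02,  1.23066467e+00, -9.10228821e-06,
        1.81980590e+00, -5.67154982e-02]), 'joint_velocities': array([ 1.45082678e-03,  3.30903868e-04,  7.23792503e-04, -2.75418159e-03,
        1.00907859e-03,  8.37171407e-05]), 'joint_torque': array([ 1.93041036e-03, -4.46101356e+01, -4.06452906e+01,  6.98740664e-02,
        1.92785676e-02, -5.73040938e-05]), 'position': array([0.27056909, 0.53553343, 0.40468802]), 'orientation': array([-1.59621473e-05,  8.51742107e-01,  5.23961240e-01,  3.88733691e-05]), 'ft_force': array([0.0432302 , 0.26842071, 0.1453371 ]), 'wrist_torque': array([ 0.01719028, -0.00938108, -0.01572901]), 'opening': 1.0019876239880148}
```

View pics/scene0.png

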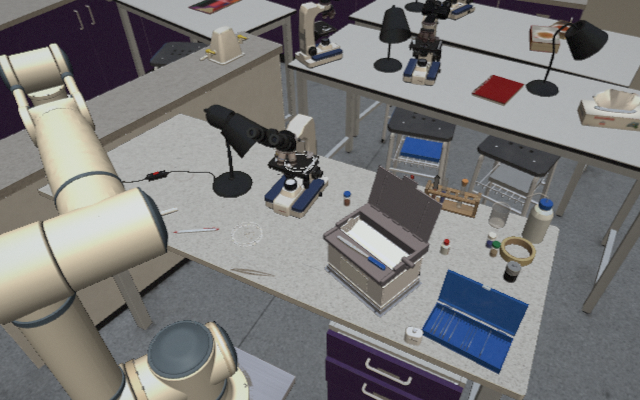

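View pics/top0.png

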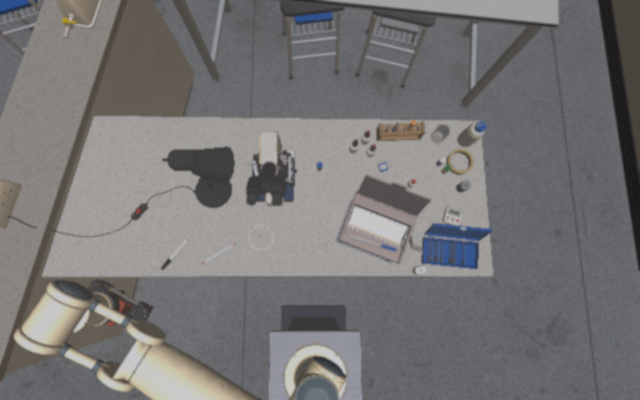

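```bash
cat > fit.py <<'E'
from h import *
from scipy.optimize import least_squares
obs=[('scene',(357.7,253.5),(-60,0,142)),('scene',(405.6,262.4),(-27,-129,194)),('scene',(395.3,222.5),(78,0,163)),('scene',(372.3,276.8),(0,0,0)),
('top',(374.3,233.2),(0,0,0)),('top',(371.6,243.7),(-60,0,142)),('top',(385.0,203.2),(78,0,163))]
def T(p,q):
    c,s=np.cos(p[2]),np.sin(p[2]); return np.array([p[0]+c*q[0]/1e3-s*q[1]/1e3,p[1]+s*q[0]/1e3+c*q[1]/1e3,q[2]/1e3])
if __name__=='__main__':
    inf={c:bot.camera_info(c) for c in('scene','top')}
    f=lambda p:np.concatenate([proj(c,T(p,q),inf[c])-u for c,u,q in obs])
    r=least_squares(f,[.3,-.15,-.3],loss='soft_l1'); print(r.x,r.fun.reshape(-1,2).round(1))
    p=r.x
    for c in('scene','top'):
        im=bot.read_camera(c)[:,:,::-1].copy()
        L=[[(-88,-98,150),(-37,-98,150)],[(-88,98,142),(-88,-98,142)],[(-36,-93,140),(-36,93,140)],[(78,-105,163),(78,105,163)],[(-75,-102,0),(-75,102,0)],[(-75,-102,0),(75,-102,0)],[(-27,-112,194),(-27,-146,194)]]
        for th in(1.75,1.95): L+=[[(78-118*np.cos(th),-105,163+118*np.sin(th)),(78-118*np.cos(th),105,163+118*np.sin(th))]]
        S=4
        a,b=((300,150),(460,310)) if c=='scene' else ((320,160),(480,280))
        im=cv2.resize(im[a[1]:b[1],a[0]:b[0]],None,fx=S,fy=S)
        for A,B in L:
            u,v=[tuple(np.round((proj(c,T(p,q),inf[c])-a+.5)*S).astype(int).tolist()) for q in(A,B)]
            cv2.line(im,u,v,(0,255,0),1)
        cv2.imwrite(f'pics/fit_{c}.png',cv2.resize(im,None,fx=.9,fy=.9))
E
python3 fit.py
```

```text
[ 0.50490009 -0.2044502  -0.37841653] [[ 0.1  0.5]
 [ 1.4  0.4]
 [-0.1  0.1]
 [-1.   0. ]
 [-4.3 -2.3]
 [-0.9 -0.5]
 [ 1.   0.6]]
```

View pics/fit_scene.png

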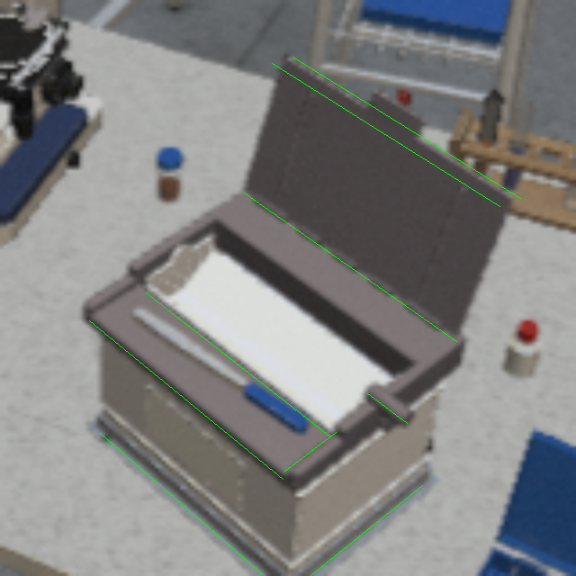

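View pics/fit_top.png

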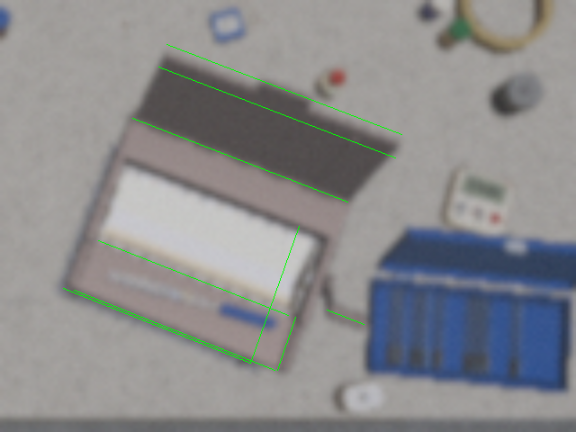

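```bash
cat >> h.py <<'E'
BP=np.array([0.5049,-0.2045,-0.3784])
def tobin(P):
    c,s=np.cos(BP[2]),np.sin(BP[2]); d=np.array(P,float)-[BP[0],BP[1],0]
    return np.array([c*d[0]+s*d[1],-s*d[0]+c*d[1],d[2]])*1e3
def where():
    s=bot.read_state(); M=rot(s['orientation']); b=tobin(s['position'])
    tx=M[:,0]; a=np.arctan2(tx[1],tx[0])-(BP[2]+np.pi/2)
    print('t',round(s['t'],2),'TCPbin mm',b.round(1),'tipz',round((s['position'][2]-bot.tip_reach)*1e3,1),'x-axis off bin y(rad)',round(a,4),'tilt',M[:,2].round(3),'F',np.round(s['ft_force'],1),'op',round(s['opening'],2))
    return s,M
def to(bx,by,tipz):
    s,M=where()
    c,sn=np.cos(BP[2]),np.sin(BP[2])
    W=np.array([BP[0]+(c*bx-sn*by)/1e3,BP[1]+(sn*bx+c*by)/1e3,tipz/1e3+bot.tip_reach])
    print('shift cm',((M.T@(W-s['position']))*100).round(2))
E
python3 - <<'E'
from h import *
to(-95,0,260)
for c in('scene','top'):
    bot.read_camera(c)
    for r in bot.silhouettes(c,'scalpel')[:1]:
        i=bot.camera_info(c)
        v,u=np.nonzero(r['pixels']); P=np.array([tobin(atz(c,(a,b),.147,i))[:2] for a,b in zip(u,v)])
        m=P.mean(0); w=np.linalg.svd(P-m)[2][0]; pr=(P-m)@w
        print(c,r['p'],len(P),m.round(1),'mid',(m+w*(pr.max()+pr.min())/2).round(1),w.round(3),pr.min(),pr.max())
E
```

```text
t 0.85 TCPbin mm [-491.2  601.1  404.7] tipz 222.7 x-axis off bin y(rad) -0.0894 tilt [ 0.  0. -1.] F [ 0.1  0.  -0. ] op 1.0
shift cm [-56.34  44.82  -3.74]
scene 0.63 241 [-55.   -7.6] mid [-55.4  -2.3] [ 0.08  -0.997] -84.62202973018972 73.90074746406083
top 0.62 142 [-56.   -8.2] mid [-56.3  -4.3] [ 0.084 -0.997] -80.73818146454603 73.04167079182808
```

```bash
python3 - <<'E'
from h import *
for n,z in (('eyepiece',.2),('eye',.3),('eye',.4)):
    print(z,'top eyepieces front',atz('top',(268,203),z),'scene eyep',atz('scene',(285,138),z), 'scope head scene',atz('scene',(303,120),z),'scope top', atz('top',(268,135),z),'lamp front',atz('top',(213,205),z))
print(bot.camera_info('top'))
E
python3 -c "
import cv2
a=cv2.imread('pics/top0.png')[110:290,150:350];b=cv2.imread('pics/scene0.png')[90:230,190:350]
cv2.imwrite('pics/ms.png',cv2.hconcat([cv2.resize(a,(400,360)),cv2.resize(b,(400,360))]))"
```

```text
0.2 top eyepieces front [0.5728948 0.1518503 0.2      ] scene eyep [0.74565283 0.20342502 0.2       ] scope head scene [0.86262729 0.20272861 0.2       ] scope top [0.80079698 0.15659647 0.2       ] lamp front [0.56623599 0.32629656 0.2       ]
0.3 top eyepieces front [0.55462922 0.14035356 0.3       ] scene eyep [0.62228557 0.12275612 0.3       ] scope head scene [0.72542705 0.12214207 0.3       ] scope top [0.76283242 0.14468949 0.3       ] lamp front [0.54854597 0.29972136 0.3       ]
0.4 top eyepieces front [0.53636364 0.12885682 0.4       ] scene eyep [0.49891831 0.04208723 0.4       ] scope head scene [0.58822681 0.04155553 0.4       ] scope top [0.72486787 0.13278252 0.4       ] lamp front [0.53085596 0.27314617 0.4       ]
{'mtx': array([[368.22410984,   0.        , 314.60009112],
       [  0.        , 368.22410984, 204.75047148],
       [  0.        ,   0.        ,   1.        ]]), 'position': array([0.36157599, 0.01884182, 1.35692381]), 'attitude': array([ 0.05745275, -0.70430612,  0.70440133, -0.06686428])}
```

View pics/ms.png

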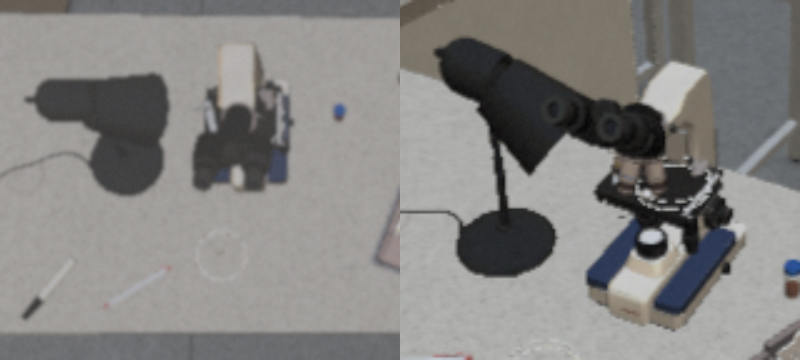

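```bash
python3 -m inch '[[[-4,3.2,-1,-0.01],[-8,6.4,-2,-0.02],[-12,9.6,-3,-0.04],[-16,12.7,-3.7,-0.06],[-20,15.9,-3.7,-0.08],[-24,19.1,-3.7,-0.089],[-28,22.3,-3.7,-0.089],[-32,25.5,-3.7,-0.089]]]' 1; python3 -c "
from h import *
to(-95,-3,260)"
```

```text
t: 2.05
position: [0.3537, 0.1334, 0.4419]
orientation: [0.0, 0.827, 0.562, 0.001]
ft_force: [1.9, 0.5, 0.2]
opening: 1.005
t 2.05 TCPbin mm [-265.4  258.1  441.9] tipz 259.9 x-axis off bin y(rad) 0.0 tilt [ 0.001  0.    -1.   ] F [1.9 0.5 0.2] op 1.0
shift cm [-2.611e+01  1.704e+01 -1.000e-02]
```

```bash
python3 -m inch '[[[-5,3,0,0],[-10,6,0,0],[-15,9,0,0],[-20,12,0,0],[-24,14.5,0,0],[-26,15.5,0,0],[-26.1,15.5,0,0]]]'; python3 -c "
from h import *
to(-105,-3,180)
snap('wrist','w1')
for t in ('ledge','lever_bar','lid_hinge','scalpel','sharps_bin'):
    r=bot.place_of('wrist',t); print(t,[(np.round(x['point'],1),x['p']) for x in r[:1]])
    q={'ledge':(-60,0,142),'lever_bar':(-27,-129,194),'lid_hinge':(78,0,163),'sharps_bin':(0,0,0),'scalpel':(-56,-3,142)}[t]
    c,s=np.cos(BP[2]),np.sin(BP[2])
    print(proj('wrist',[BP[0]+(c*q[0]-s*q[1])/1e3,BP[1]+(s*q[0]+c*q[1])/1e3,q[2]/1e3]).round(1))
    if r: print(tobin(atz('wrist',r[0]['point'],q[2]/1e3)))
"
```

```text
t: 2.92
position: [0.4012, -0.1676, 0.4415]
orientation: [-0.0, 0.828, 0.56, 0.0]
ft_force: [0.2, -0.3, 0.1]
opening: 1.001
t 2.92 TCPbin mm [-110.    -4.   441.5] tipz 259.5 x-axis off bin y(rad) -0.0028 tilt [ 0.     0.001 -1.   ] F [ 0.2 -0.3  0.1] op 1.0
shift cm [0.1  0.5  7.95]
ledge [(array([317.1, 245.9]), 0.75)]
[318.  244.1]
[-58.06655138  -0.88999318 142.        ]
lever_bar []
[165.6 305.6]
lid_hinge [(array([318.4, 243. ]), 0.68)]
[316.9 374.8]
[-70.6043047    0.62944317 163.        ]
scalpel [(array([312. , 245.6]), 0.65)]
[314.2 247.7]
[-58.21291964  -5.20425824 142.        ]
sharps_bin [(array([314. , 243.7]), 0.82)]
[316.1 240.6]
[ 4.88601241 -3.10753356  0.        ]
```

View pics/w1.png

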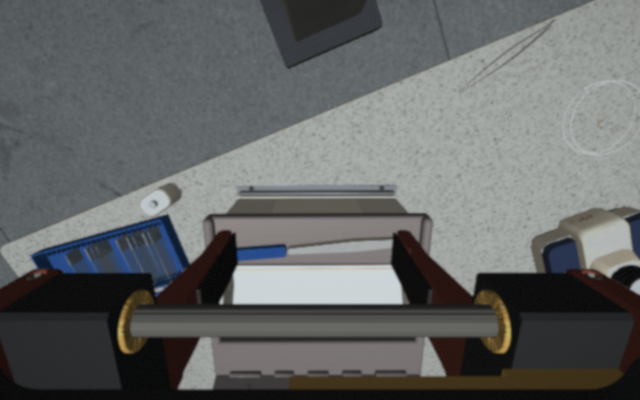

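```bash
python3 -c "
from h import *
for p in [(320,215),(208,217),(430,216)]: print(tobin(atz('wrist',p,.142)),tobin(atz('wrist',p,.150)))
for p in [(237,260),(393,249),(237,249),(393,240)]: print(tobin(atz('wrist',p,.147)))
"; python3 -m inch '[[[0.1,0.5,2.5,-0.003],[0.1,0.5,5.5,-0.003],[0.1,0.5,8.5,-0.003],[0.1,0.5,10.5,-0.003],[0.1,0.5,11.3,-0.003],[0.1,0.5,11.3,-0.003]]]'; python3 -c "
from h import *
to(-42,-3,146)"
```

```text
[-89.90036791   2.34302385 142.        ] [-92.71938941   2.17235474 150.        ]
[ -87.6258722 -104.2222739  142.       ] [ -90.50990996 -101.34678295  150.        ]
[-89.14846463 106.91733981 142.        ] [-91.98897921 103.75742268 150.        ]
[-45.02747949 -78.29770461 147.        ]
[-57.13078157  72.88394891 147.        ]
[-56.76190685 -77.5119432  147.        ]
[-66.53989003  72.19051891 147.        ]
t: 3.98
position: [0.4065, -0.1662, 0.3294]
orientation: [0.001, 0.826, 0.564, 0.001]
ft_force: [-0.4, 0.0, -0.3]
opening: 0.999
t 3.98 TCPbin mm [-105.6   -0.8  329.4] tipz 147.4 x-axis off bin y(rad) 0.0049 tilt [ 0.002 -0.    -1.   ] F [-0.4  0.  -0.3] op 1.0
shift cm [-0.25  6.36  0.16]
```

```bash
python3 -m inch '[[[-0.2,0.8,0.15,0.004],[-0.2,1.4,0.15,0.004],[-0.2,1.8,0.15,0.004],[-0.2,2.1,0.15,0.004],[-0.2,2.4,0.15,0.004],[-0.2,2.7,0.15,0.004],[-0.2,3,0.15,0.004],[-0.2,3.3,0.15,0.004]]]'; python3 -c "
from h import *
to(-42,-3,146)
snap('scene','s2');snap('wrist','w2')
a=cv2.imread('pics/s2.png')[150:310,300:460];b=cv2.imread('pics/w2.png')[150:400,120:520]
cv2.imwrite('pics/c2.png',cv2.hconcat([cv2.resize(a,(400,400)),cv2.resize(b,(400,400))]))"
```

```text
t: 4.97
position: [0.4367, -0.1802, 0.328]
orientation: [0.001, 0.827, 0.562, 0.001]
ft_force: [0.1, -0.1, -0.1]
opening: 1.001
t 4.97 TCPbin mm [-72.4  -2.6 328. ] tipz 146.0 x-axis off bin y(rad) 0.0009 tilt [ 0.002  0.    -1.   ] F [ 0.1 -0.1 -0.1] op 1.0
shift cm [-0.04  3.04  0.  ]
```

View pics/c2.png

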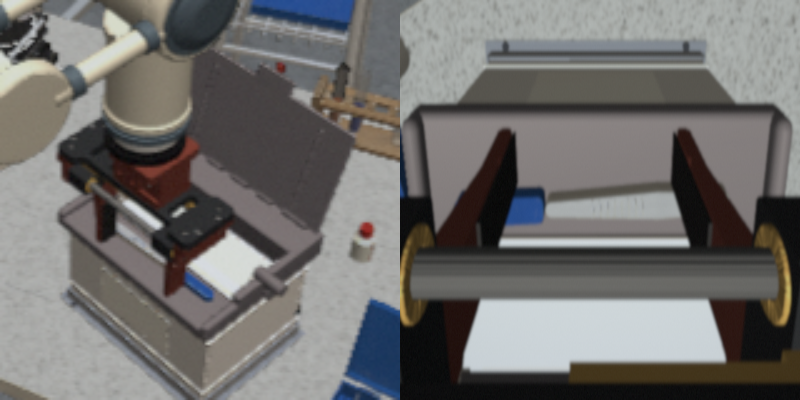

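```bash
python3 -m inch '[[[0,0.3,0,0],[0,0.6,0,0],[0,0.9,0,0],[0,1.2,0,0],[0,1.5,0,0],[0,1.8,0,0],[0,2.1,0,0],[0,2.1,0,0]]]'; python3 -c "
from h import *
to(-42,-3,146)
snap('scene','s3');snap('wrist','w3')
a=cv2.imread('pics/s3.png')[150:310,300:460];b=cv2.imread('pics/w3.png')[150:400,120:520]
cv2.imwrite('pics/c3.png',cv2.hconcat([cv2.resize(a,(400,400)),cv2.resize(b,(400,400))]))"
```

```text
t: 6.08
position: [0.4564, -0.188, 0.3279]
orientation: [0.001, 0.827, 0.562, 0.001]
ft_force: [0.3, -0.4, 0.9]
opening: 0.999
t 6.08 TCPbin mm [-51.1  -2.6 327.9] tipz 145.9 x-axis off bin y(rad) 0.0009 tilt [ 0.002  0.    -1.   ] F [ 0.3 -0.4  0.9] op 1.0
shift cm [-0.04  0.91 -0.01]
```

View pics/c3.png

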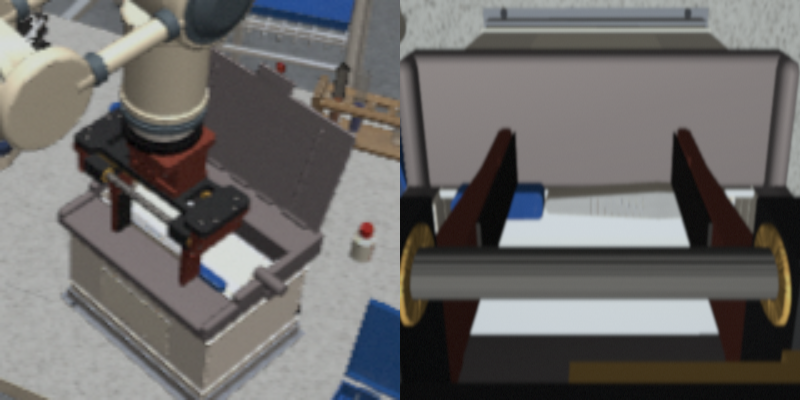

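```bash
python3 -m inch '[[[0,0.3,0,0],[0,0.6,0,0],[0,0.9,0,0],[0,1.2,0,0],[0,1.2,0,0]]]'; python3 -c "
from h import *
to(-42,-3,146)
snap('scene','s4');snap('wrist','w4')
a=cv2.imread('pics/s4.png')[150:310,300:460];b=cv2.imread('pics/w4.png')[150:400,120:520]
cv2.imwrite('pics/c4.png',cv2.hconcat([cv2.resize(a,(400,400)),cv2.resize(b,(400,400))]))"
```

```text
t: 6.8
position: [0.4676, -0.1925, 0.3279]
orientation: [0.0, 0.827, 0.562, 0.001]
ft_force: [-0.8, -0.1, 1.0]
opening: 1.0
t 6.8 TCPbin mm [-39.1  -2.6 327.9] tipz 145.9 x-axis off bin y(rad) 0.0009 tilt [ 0.002  0.    -1.   ] F [-0.8 -0.1  1. ] op 1.0
shift cm [-0.04 -0.29 -0.02]
```

View pics/c4.png

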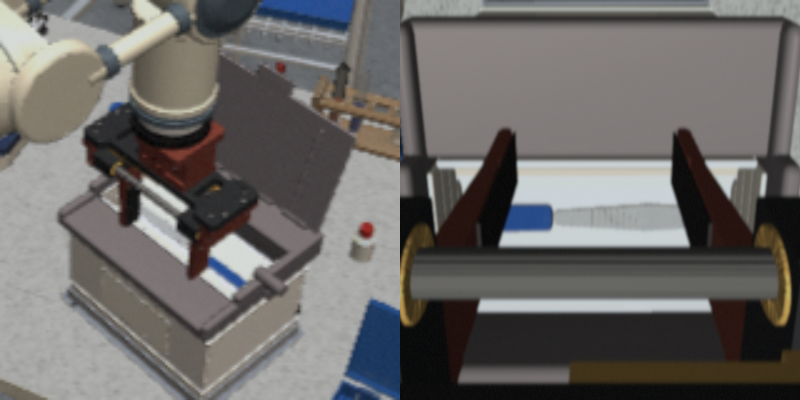

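```bash
python3 -m inch '[[[0,-0.5,-2,0],[0,-1.5,-5,0],[0,-2.5,-8,0],[-3,-3.3,-9,0],[-7,-3.6,-9,0],[-11,-3.6,-9,0],[-13,-3.6,-9,0],[-13,-3.6,-9,0]]]' -1; python3 -c "
from h import *
to(-75,-132,150)
snap('scene','s5');snap('wrist','w5')
a=cv2.imread('pics/s5.png')[150:310,300:460];b=cv2.imread('pics/w5.png')
cv2.imwrite('pics/c5.png',cv2.hconcat([cv2.resize(a,(300,300)),cv2.resize(b,(480,300))]))"
```

```text
t: 7.9
position: [0.3851, -0.3006, 0.419]
orientation: [0.001, 0.828, 0.561, 0.001]
ft_force: [-0.7, -0.1, 1.0]
opening: 0.129
t 7.9 TCPbin mm [ -75.8 -133.6  419. ] tipz 237.0 x-axis off bin y(rad) -0.0014 tilt [ 0.003 -0.001 -1.   ] F [-0.7 -0.1  1. ] op 0.13
shift cm [0.15 0.05 8.7 ]
```

View pics/c5.png

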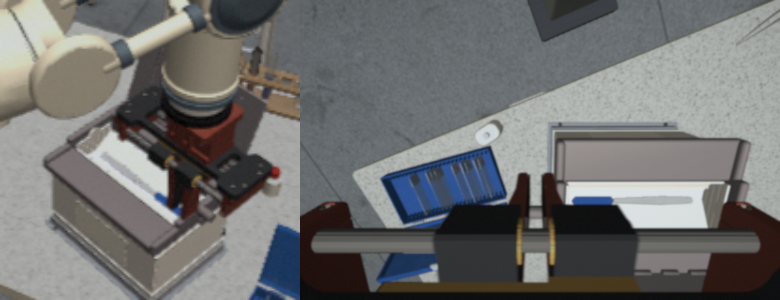

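```bash
python3 -m inch '[[[0,0,2.5,0],[0,0,5.5,0],[0,0,7.8,0],[0,0,8.6,0],[0,0,8.6,0]]]'; python3 -c "
from h import *
to(35,-132,150)
snap('wrist','w6')"
```

```text
t: 8.62
position: [0.3864, -0.2989, 0.3331]
orientation: [0.001, 0.827, 0.562, 0.001]
ft_force: [0.6, 0.3, -0.3]
opening: 0.008
t 8.62 TCPbin mm [ -75.3 -131.5  333.1] tipz 151.1 x-axis off bin y(rad) 0.0018 tilt [ 0.003 -0.    -1.   ] F [ 0.6  0.3 -0.3] op 0.01
shift cm [-0.07 11.03  0.13]
```

View pics/w6.png

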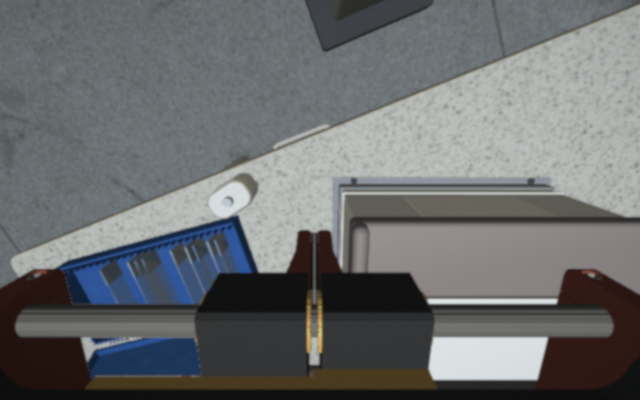

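```bash
python3 -m inch '[[[0,1.5,0.1,0],[0,3,0.1,0],[0,4,0.1,0],[0,5,0.1,0],[0,6,0.1,0],[0,7,0.1,0],[0,8,0.1,0],[0,8.8,0.1,0]]]'; python3 -c "
from h import *
to(35,-132,150)"
```

```text
t: 9.68
position: [0.4687, -0.3317, 0.3323]
orientation: [0.0, 0.827, 0.562, 0.001]
ft_force: [-2.4, 1.7, -1.8]
opening: 0.005
t 9.68 TCPbin mm [  13.3 -131.6  332.3] tipz 150.3 x-axis off bin y(rad) 0.0016 tilt [ 0.002  0.    -1.   ] F [-2.4  1.7 -1.8] op 0.0
shift cm [-0.05  2.17  0.03]
```

```bash
python3 -m inch '[[[0,0.7,0,0],[0,1.3,0,0],[0,1.8,0,0],[0,2.1,0,0],[0,2.1,0,0],[0,2.1,0,0],[0,2.1,0,0],[0,2.1,0,0]]]'; python3 -c "
from h import *
to(35,-132,150)
snap('scene','s7')
a=cv2.imread('pics/s7.png')[140:320,300:480]
cv2.imwrite('pics/c7.png',cv2.resize(a,(540,540)))"
```

```text
t: 10.68
position: [0.4859, -0.3387, 0.3264]
orientation: [-0.008, 0.827, 0.562, -0.003]
ft_force: [-17.0, 6.4, -13.2]
opening: -0.001
t 10.68 TCPbin mm [  31.9 -131.7  326.4] tipz 144.4 x-axis off bin y(rad) 0.0003 tilt [-0.014  0.01  -1.   ] F [-17.    6.4 -13.2] op -0.0
shift cm [-0.02  0.3  -0.57]
```

View pics/c7.png

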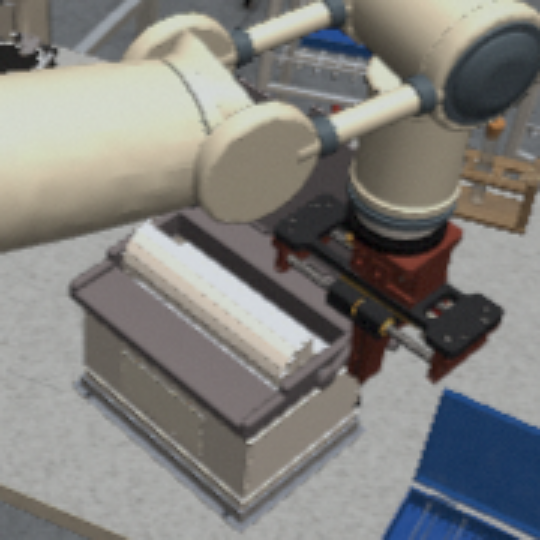

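```bash
python3 -m inch '[[[0,-0.3,-0.5,0],[0,-0.4,-0.5,0],[0,-0.4,-0.5,0],[0,-0.4,-0.5,0],[0,-0.4,-0.5,0]]]'; python3 -c "
from h import *
to(-80,-132,150)
snap('scene','s8');snap('wrist','w8')
a=cv2.imread('pics/s8.png')[150:310,300:460];b=cv2.imread('pics/w8.png')
cv2.imwrite('pics/c8.png',cv2.hconcat([cv2.resize(a,(300,300)),cv2.resize(b,(480,300))]))"
```

```text
t: 11.35
position: [0.4819, -0.3372, 0.3306]
orientation: [-0.009, 0.827, 0.562, -0.004]
ft_force: [-6.0, 2.7, -4.5]
opening: 0.007
t 11.35 TCPbin mm [  27.6 -131.8  330.6] tipz 148.6 x-axis off bin y(rad) 0.0001 tilt [-0.017  0.011 -1.   ] F [-6.   2.7 -4.5] op 0.01
shift cm [ -0.02 -10.76   0.07]
```

View pics/c8.png

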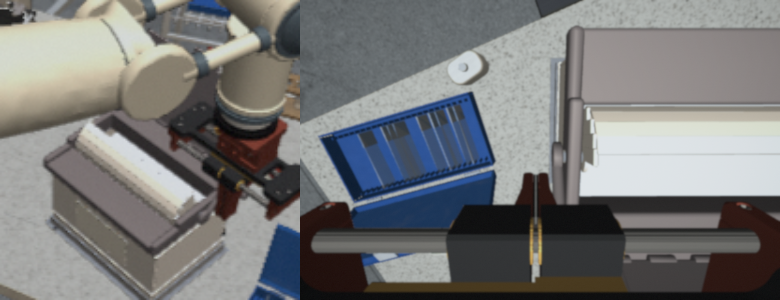

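```bash
python3 -m inch '[[[0,-1.5,0,0],[0,-3.5,0,0],[0,-6,0,0],[0,-8.5,0,0],[0,-10.5,0,0],[0,-11,0,0],[0,-11,-4,0],[0,-11,-9,0]]]'; python3 -m inch '[[[0,0,-3,0],[0,0,-8,0],[0,0,-13,0],[0,0,-14,0],[0,0,-14,0],[0,0,-14,0],[0,0,-14,0],[0,0,-14,0]]]'; python3 -c "
from h import *
to(165,0,330)
snap('scene','s9');snap('wrist','w9')
a=cv2.imread('pics/s9.png')[140:310,300:470];b=cv2.imread('pics/w9.png')
cv2.imwrite('pics/c9.png',cv2.hconcat([cv2.resize(a,(300,300)),cv2.resize(b,(480,300))]))"
```

```text
t: 12.45
position: [0.3816, -0.2977, 0.4234]
orientation: [-0.009, 0.827, 0.562, -0.004]
ft_force: [-0.1, 0.0, -0.6]
opening: 0.005
t: 13.45
position: [0.384, -0.2994, 0.5624]
orientation: [-0.01, 0.827, 0.562, -0.004]
ft_force: [-0.6, 0.4, -0.0]
opening: 0.003
t 13.45 TCPbin mm [ -77.3 -132.8  562.4] tipz 380.4 x-axis off bin y(rad) 0.0003 tilt [-0.018  0.013 -1.   ] F [-0.6  0.4 -0. ] op 0.0
shift cm [13.25 24.33  4.6 ]
```

View pics/c9.png

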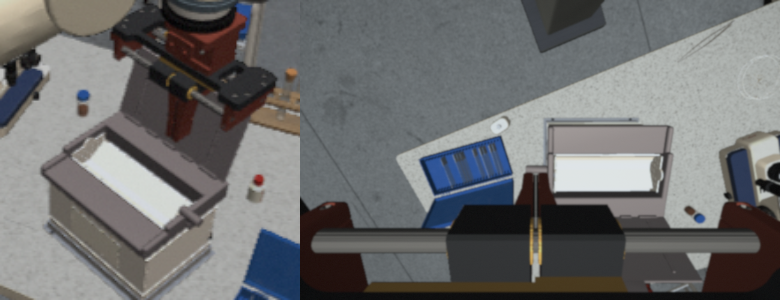

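```bash
python3 -m inch '[[[2,3.5,0,0],[4.5,8,0,0],[7,12.5,0,0],[9.5,17,0.6,0],[11.5,21,2,0],[13,23.3,3.4,0],[13.2,24,4,0],[13.2,24,4,0]]]'; python3 -c "
from h import *
to(160,0,235)
snap('scene','s10');snap('wrist','w10')
a=cv2.imread('pics/s10.png')[110:310,300:500];b=cv2.imread('pics/w10.png')
cv2.imwrite('pics/c10.png',cv2.hconcat([cv2.resize(a,(300,300)),cv2.resize(b,(480,300))]))"
```

```text
t: 14.55
position: [0.6549, -0.2651, 0.5181]
orientation: [-0.01, 0.827, 0.562, -0.004]
ft_force: [-0.2, -0.5, -0.4]
opening: 0.006
t 14.55 TCPbin mm [161.8  -0.8 518.1] tipz 336.1 x-axis off bin y(rad) 0.0001 tilt [-0.018  0.012 -1.   ] F [-0.2 -0.5 -0.4] op 0.01
shift cm [ 0.04  0.04 10.11]
```

View pics/c10.png

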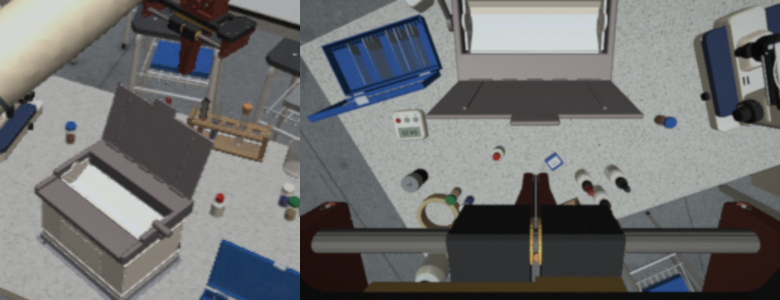

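```bash
python3 -m inch '[[[0,0,2.5,0],[0,0,5.5,0],[0,0,8,0],[0,0,9.2,0],[0,0,9.2,0]]]'; python3 -c "
from h import *
to(30,0,244)
snap('wrist','w11')"
```

```text
t: 15.28
position: [0.6517, -0.2643, 0.429]
orientation: [-0.009, 0.828, 0.561, -0.003]
ft_force: [0.2, 0.0, 0.1]
opening: 0.006
t 15.28 TCPbin mm [158.5  -1.3 429. ] tipz 247.0 x-axis off bin y(rad) -0.0012 tilt [-0.015  0.011 -1.   ] F [0.2 0.  0.1] op 0.01
shift cm [  0.11 -12.84   0.53]
```

View pics/w11.png

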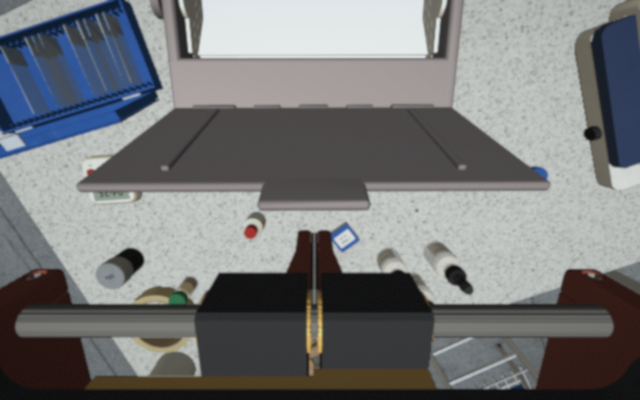

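```bash
python3 -m inch '[[[0,-1.5,0,0],[0,-3,0,0],[0,-4,0,0],[0,-5,0,0],[0,-6,0,0],[0,-7,0,0],[0,-8,0,0],[0,-9,0,0]]]'; python3 -c "
from h import *
to(25,0,244)
snap('scene','s12');snap('wrist','w12')
a=cv2.imread('pics/s12.png')[110:310,300:500];b=cv2.imread('pics/w12.png')
cv2.imwrite('pics/c12.png',cv2.hconcat([cv2.resize(a,(300,300)),cv2.resize(b,(480,300))]))"
```

```text
t: 16.32
position: [0.5676, -0.2306, 0.4313]
orientation: [-0.008, 0.828, 0.561, -0.003]
ft_force: [-0.1, -0.2, -0.2]
opening: 0.01
t 16.32 TCPbin mm [ 67.9  -1.1 431.3] tipz 249.3 x-axis off bin y(rad) -0.0011 tilt [-0.014  0.01  -1.   ] F [-0.1 -0.2 -0.2] op 0.01
shift cm [ 0.1  -4.29  0.61]
```

View pics/c12.png

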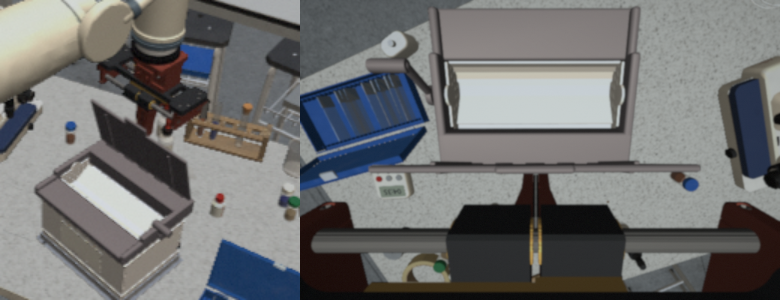

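```bash
python3 -m inch '[[[0,-0.8,0.3,0],[0,-1.6,0.5,0],[0,-2.4,0.6,0],[0,-3.2,0.6,0],[0,-4,0.6,0],[0,-4.8,0.6,0],[0,-5.2,0.6,0],[0,-5.2,0.6,0]]]'; python3 -c "
from h import *
to(25,0,244)
snap('scene','s13');snap('wrist','w13')
a=cv2.imread('pics/s13.png')[110:310,300:500];b=cv2.imread('pics/w13.png')
cv2.imwrite('pics/c13.png',cv2.hconcat([cv2.resize(a,(300,300)),cv2.resize(b,(480,300))]))"
```

```text
t: 17.42
position: [0.5188, -0.2111, 0.427]
orientation: [-0.008, 0.828, 0.561, -0.003]
ft_force: [0.1, 0.4, 0.1]
opening: 0.007
t 17.43 TCPbin mm [ 15.4  -1.  427. ] tipz 245.0 x-axis off bin y(rad) -0.0011 tilt [-0.013  0.01  -1.   ] F [0.1 0.4 0.1] op 0.01
shift cm [0.1  0.96 0.09]
```

View pics/c13.png

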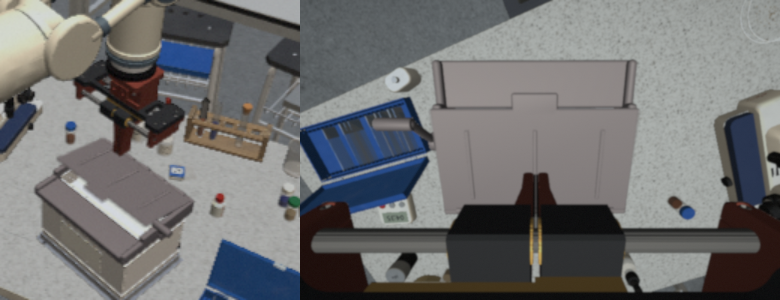

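```bash
python3 -m inch '[[[0,0,-2,0],[0,0,-5,0],[0,0,-8,0],[0,-3,-10,0],[0,-7,-10,0],[0,-11,-10,0],[0,-13,-10,0],[0,-13,-10,0]]]'; python3 -c "
from h import *
to(25,0,170)
snap('scene','s14');snap('wrist','w14')
a=cv2.imread('pics/s14.png')[150:310,300:460];b=cv2.imread('pics/w14.png')
cv2.imwrite('pics/c14.png',cv2.hconcat([cv2.resize(a,(400,400)),cv2.resize(b,(400,250)).repeat(1,0) if 0 else cv2.copyMakeBorder(cv2.resize(b,(400,250)),0,150,0,0,0)]))"
```

```text
t: 18.52
position: [0.3989, -0.1637, 0.5299]
orientation: [-0.007, 0.828, 0.561, -0.002]
ft_force: [0.2, -0.2, 0.3]
opening: 0.005
t 18.52 TCPbin mm [-113.6   -1.2  529.9] tipz 347.9 x-axis off bin y(rad) -0.0012 tilt [-0.011  0.009 -1.   ] F [ 0.2 -0.2  0.3] op 0.01
shift cm [ 0.07 14.11 17.6 ]
```

View pics/c14.png

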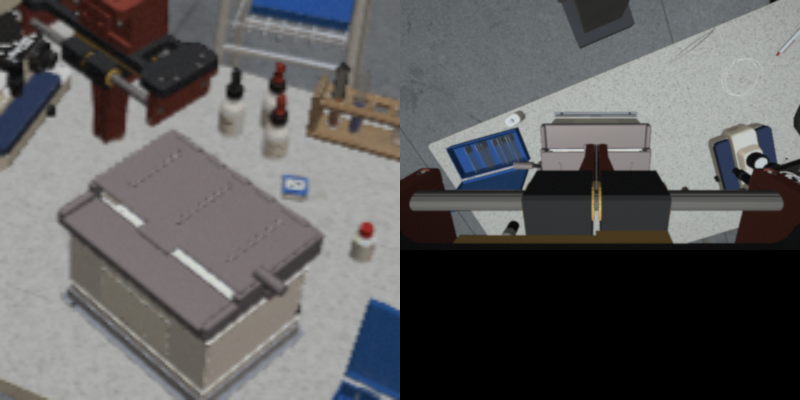

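```bash
python3 - <<'E'
from h import *
from fit import T
im=cv2.imread('pics/s14.png'); i=bot.camera_info('scene'); a=(300,180);S=5
cr=cv2.resize(im[180:290,300:440],None,fx=S,fy=S)
for th,col in((0,(0,255,0)),(.08,(0,0,255))):
    q=lambda r,y:(78-r*np.cos(th),y,163+r*np.sin(th)+2.5)
    for A,B in((q(118,-105),q(118,105)),(q(133,-23),q(133,23)),(q(0,-105),q(118,-105))):
        u,v=[tuple(np.round((proj('scene',T(BP,p),i)-a+.5)*S).astype(int).tolist()) for p in(A,B)]
        cv2.line(cr,u,v,col,1)
cv2.imwrite('pics/lid.png',cr)
snap('top','t15'); r=bot.place_of('scene','lid_tab'); print(r)
print(proj('scene',T(BP,(-55,0,163))))
E
python3 -c "
import cv2
a=cv2.imread('pics/t15.png')[100:290];cv2.imwrite('pics/t15c.png',cv2.resize(a,(800,238)))"
```

```text
[{'point': [359.0, 247.9], 'p': 0.91}, {'point': [419.1, 231.4], 'p': 0.73}, {'point': [404.5, 264.3], 'p': 0.71}]
[359.5520541  247.42850026]
```

View pics/lid.png

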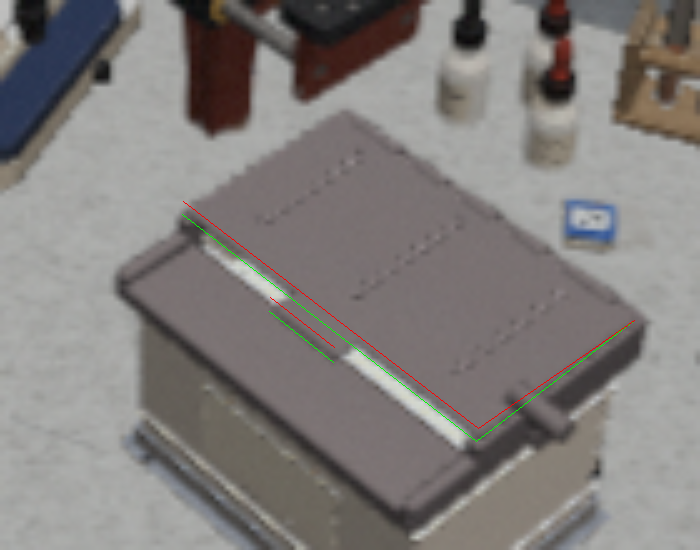

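View pics/t15.png

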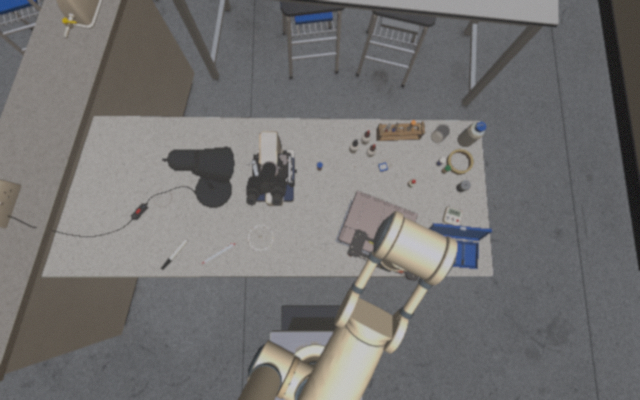

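The lid edges match the 0 rad model (green lines) and not the 0.08 rad one. The tab was found at (359, 248) against a prediction of (359.6, 247.4). The bystanders look unmoved in the top view, and the arm touches nothing, so I'm handing in.

```bash
python3 -c "
from h import *
where(); print(bot.close_job())"
```

```text
t 18.73 TCPbin mm [-111.8   -1.4  528.3] tipz 346.3 x-axis off bin y(rad) -0.0011 tilt [-0.014  0.011 -1.   ] F [-0.5  0.8  0.1] op 0.01
the job is handed in; nothing more can be done
None
```

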